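Push the thick brush handle home in the sorting rack

TASK

In the wooden sorting rack lie five bamboo brush handles, and two of them stick out towards the robot. With the fingertips gently push the thick one, and only that one, along its groove until it is fully home against the rack's end board, its near end flush with the three plain handles, then withdraw. Leave the slim one sticking out, for it marks the count, disturb neither the other handles nor the things around, and do not lift anything.

Things in the scene. Friction and masses are not known exactly. Their poses are not given: they have to be found in the camera images.
- thick_mid (a point): Middle of the thick handle, on its axis: a loose bamboo rod with rounded ends, 190 mm long, 18 mm in diameter, about 35 g. It lies in a V groove of the rack and at first stands 25 to 40 mm out past the plain handles, towards the robot; its near end is 95 mm from this point. Its axis is 39 mm above the table. Its x axis runs along the handle and along its groove, from the robot's side towards the end board.
- thick_home (a point): Where thick_mid lies when the thick handle is fully home, its far end against the end board. Fixed to the rack; x axis along the groove towards the end board, z up. The rigid end board stands 95 mm beyond this point (+x). When home all near ends are flush, 95 mm from this point (-x), 15 mm out of the blocks' near face, over bare table.
- rack: The wooden rack, fixed to the table; origin under the middle of its base board (195 x 210 x 12 mm), x axis along the grooves towards the end board. Five V-grooved blocks lie side by side on it, 40 mm apart, each with one handle, in random order; the blocks are 175 mm long, their tops 38 mm above the table; the end board is 60 mm high. All handles are 190 mm long.
- slim_mid (a point): Middle of the slim handle, 9 mm in diameter, 190 mm long, axis 32 mm above the table; loose bamboo rod in another groove, also standing out 25 to 40 mm towards the robot. It stays as it is. Its x axis runs along the handle and along its groove, from the robot's side towards the end board.
- plain1_mid (a point): Middle of a plain handle, 13 mm in diameter, 190 mm long, axis 35 mm above the table; loose bamboo rod, already fully home in its groove. It stays as it is. Its x axis runs along the handle and along its groove, from the robot's side towards the end board.
- plain2_mid (a point): Middle of a plain handle, 13 mm in diameter, 190 mm long, axis 35 mm above the table; loose bamboo rod, already fully home in its groove. It stays as it is. Its x axis runs along the handle and along its groove, from the robot's side towards the end board.
- plain3_mid (a point): Middle of a plain handle, 13 mm in diameter, 190 mm long, axis 35 mm above the table; loose bamboo rod, already fully home in its groove. It stays as it is. Its x axis runs along the handle and along its groove, from the robot's side towards the end board.
- jar_mid (a point): Middle of a white plastic jar with a green cap, 68 mm in diameter, 85 mm high, standing loose left of the rack.
- cup_mid (a point): Middle of a white ceramic cup, about 72 mm in diameter, 80 mm high, standing loose right of the rack.
- block_mid (a point): Middle of a loose wooden block, 90 x 50 x 30 mm, lying flat left of the rack.
- thick: The whole thick handle (see thick_mid; the same point and axes).
Not all that is in view belongs to the job. Leave any green or red look-alike of the thick alone.

How it is judged:
By the outcome, as a careful person would: the job done as asked, in the order asked, and still so for the second after the job is handed in, with the robot touching nothing.
It also fails if it takes over 38 s, if anything falls off the work surface, if the arm or the gripper's body presses on something with over 40 N, if the wrist force passes 120 N, or if a joint passes its speed limit or range.

ROBOT

A 7-joint arm with a two-finger parallel gripper is mounted at the origin on the work surface. World frame = base frame: x ahead of the robot, y to its left, z up, the work surface at z = 0. Lengths are in m, angles in rad, forces in N, time in s.
With the tool pointing down it reaches from about 0.35 to 0.9 m from the base axis. Payload 7.2 kg.
Tool frame: the origin (TCP) lies on the centre line of the jaws, within the pads' length; the fingertips stand 17 mm ahead of it and the grasp point (between the pads) lies 2 mm behind it; y points along the fingers, z is the direction in which the jaws open and shut, and the axes are right-handed (so a half turn about y gives the same grasp; the last joint's range is limited). The gripper opens to 88 mm and grips with 3 to 60 N. Pads are 20 mm wide; open, the fingers measure 115 mm over their backs; the gripper's body (75 mm by 178 mm) begins 61 mm behind the grasp point.
Start: joints at [1.15, 0.411, -0.013, 1.596, 0.006, 1.134, -0.082], TCP at [0.216, -0.587, 0.218] pointing down, gripper open.
Joint ranges: [-2.95, 2.95], [-0.29, 1.99], [-1.47, 1.44], [0.14, 2.54], [-1.03, 4.17], [0.13, 1.85], [-2.86, 2.86]. Speed limits (rad/s): [2.39, 2.39, 3.01, 3.01, 3.14, 3.14, 3.14].

INTERFACE

Orientations are given as [roll, pitch, yaw] about the fixed x, y, z axes, in that order (R = Rz(yaw) Ry(pitch) Rx(roll)).
In Python, from plant import env gives the robot as it stands. Calls block until the motion is done:
- env.move_to(position, orientation): joint-space move of the TCP to a pose.
- env.move_linear(position, speed=0.15, orientation=None): straight line of the TCP; orientation=None keeps the orientation; speed is the mean speed in m/s.
- env.goto_joints(angles): joint-space move.
- env.open_gripper() and env.gripper_close(grasp_force=None): open the fingers fully, or close them until they stop; grasp_force is the grip in N (None keeps the last).
- env.sleep(seconds).
- env.solve_ik(position, orientation): joint angles nearest the present ones, or None.
- env.capture(name): name is "scene" or "top" or "wrist"; returns the picture (384x512x3 uint8, red, green, blue); there is no depth.
- env.camera_params(name): a dict with "camera_matrix" (3x3 intrinsics, pixels), "pose" (4x4, takes a point from camera to world coordinates). Camera axes: x right, y down, z forward; pixel columns grow to the right and rows downward; lengths in m; the calibration is good to about 2 mm. A picture is of the moment at which its call begins: read the wrist's pose just before it. camera_params takes no time and is no camera call; for the wrist camera it gives the pose at the moment of the call.
A pose or a line that the arm cannot do raises env.IKError and nothing moves.
- env.hand_in(): hands the job in, once; it reports no verdict.
Readings, each from a call of its own:
- env.read_time_s(): time.
- env.read_joint_positions(): joint angles.
- env.read_qvel(): joint speeds.
- env.read_joint_torque(): joint torques, N m.
- env.read_position(): TCP position.
- env.read_orientation(): TCP orientation.
- env.read_ft_force(): force on the tool from outside, world axes, zero at the start.
- env.read_wrist_torque(): the same for the moment, N m.
- env.read_opening(): finger opening in m.
Only numpy, scipy, OpenCV 4.12 (cv2) and the standard library are available. Lean on these libraries where they do the work, as an engineer would, in place of code of your own. Each camera call takes 0.05 s, during which the arm holds its last target. There are 200 camera calls.

## Working session

There is one attempt and no reset: what is moved stays moved. The work goes in short steps, each a Python script; the robot and the scene stay as the last script left them, time stands still between calls to the robot, and variables do not carry over. Pictures are saved under pics/ and viewed, about 8 in all and at most 12, crops included, and the job is handed in when it is done.

```bash
mkdir -p pics; python3 - <<'E'
from plant import env
import cv2,numpy as np
for n in ["scene","top"]:
    im=env.capture(n); cv2.imwrite(f"pics/{n}0.png",im[:,:,::-1])
    p=env.camera_params(n); print(n,p["camera_matrix"],np.round(p["pose"],3))
print(env.read_orientation(),env.read_time_s())
E
```

```text
scene [[482.11162458   0.         258.49904911]
 [  0.         482.11162458 195.03632097]
 [  0.           0.           1.        ]] [[ 0.362  0.739 -0.568  1.137]
 [ 0.932 -0.278  0.233 -0.242]
 [ 0.014 -0.614 -0.79   0.839]
 [ 0.     0.     0.     1.   ]]
top [[484.84020663   0.         258.34124607]
 [  0.         484.84020663 192.43941043]
 [  0.           0.           1.        ]] [[ 0.019 -0.997  0.068  0.485]
 [-1.    -0.02  -0.013  0.004]
 [ 0.015 -0.068 -0.998  1.066]
 [ 0.     0.     0.     1.   ]]
[-1.57215338e+00 -1.00183699e-04 -2.78876224e+00] 0.1
```

View pics/top0.png

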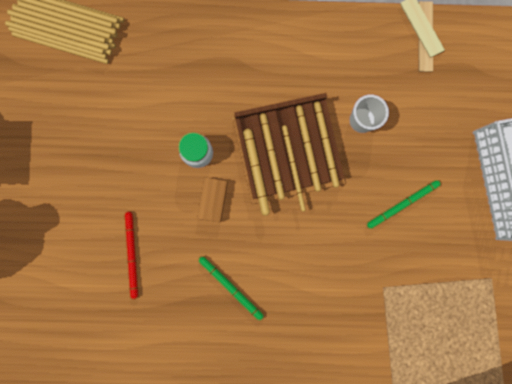

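View pics/scene0.png

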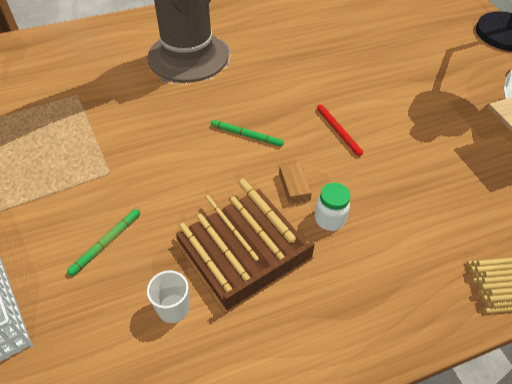

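The top view shows the rack tilted at about (290,150). The thick handle is leftmost, from (250,130) to (267,213). The slim one is in the middle, with its near end at (304,209), and the three plain ones are flush. The block at (213,200) and the jar at (195,150) are to the left. The scene view agrees.

```bash
cat > h.py <<'E'
from plant import env
import cv2,numpy as np
def ray(n,uv,z,p=None):
    p=p or env.camera_params(n); K=p["camera_matrix"];T=p["pose"]
    d=T[:3,:3]@np.linalg.solve(K,[uv[0],uv[1],1]); o=T[:3,3]
    return o+d*(z-o[2])/d[2]
def rods(im,roi):
    """bamboo contours in roi (x0,y0,x1,y1): area, ends, width"""
    x0,y0,x1,y1=roi
    hsv=cv2.cvtColor(im,cv2.COLOR_RGB2HSV)
    m=cv2.inRange(hsv,(19,80,120),(32,255,255)); k=np.zeros_like(m); k[y0:y1,x0:x1]=m[y0:y1,x0:x1]
    out=[]
    for c in cv2.findContours(k,cv2.RETR_EXTERNAL,cv2.CHAIN_APPROX_NONE)[0]:
        if cv2.contourArea(c)<80: continue
        pts=c[:,0].astype(float); ce=cv2.moments(c); mid=np.array([ce['m10'],ce['m01']])/ce['m00']
        vx,vy,_,_=cv2.fitLine(c,cv2.DIST_L2,0,.01,.01).ravel(); d=np.array([vx,vy])
        if d[1]>0:d=-d
        t=(pts-mid)@d; s=(pts-mid)@[-d[1],d[0]]
        out.append((cv2.contourArea(c),mid+d*t.min(),mid+d*t.max(),cv2.contourArea(c)/np.ptp(t)))
    return sorted(out,key=lambda o:o[1][0]),m
E
cat > m.py <<'E'
from h import *
im=env.capture("top"); r,m=rods(im,(230,95,350,225))
Z=[.039]+[.035]*4
for i,(a,n,f,w) in enumerate(r):
    z=.032 if i==2 else Z[min(i,4)]
    N,F=ray("top",n,z),ray("top",f,z); v=F-N
    print(i,a,n.round(1),f.round(1),"w",round(w,1),"near",N.round(4),"far",F.round(4),"L",np.linalg.norm(v).round(4),"yaw",np.arctan2(v[1],v[0]).round(3))
E
python3 m.py
```

```text
0 602.0 [265.6 214.1] [246.5 128.9] w 6.9 near [ 0.5095 -0.0263  0.039 ] far [0.691 0.018 0.039] L 0.1869 yaw 0.239
1 425.5 [281.1 198.2] [262.1 114. ] w 4.9 near [ 0.544  -0.0588  0.035 ] far [ 0.7251 -0.015   0.035 ] L 0.1863 yaw 0.238
2 289.0 [303.1 210.2] [283.6 125.9] w 3.3 near [ 0.5194 -0.1063  0.032 ] far [ 0.7008 -0.0619  0.032 ] L 0.1867 yaw 0.24
3 436.5 [317.8 190.3] [298.1 105.7] w 5.0 near [ 0.5625 -0.137   0.035 ] far [ 0.7448 -0.0925  0.035 ] L 0.1877 yaw 0.24
4 441.0 [336.  186.2] [316.2 101.7] w 5.1 near [ 0.572  -0.1759  0.035 ] far [ 0.7545 -0.1315  0.035 ] L 0.1879 yaw 0.239
```

```bash
cat >> h.py <<'E'
YAW=.239; U=np.array([np.cos(YAW),np.sin(YAW),0]); N_=np.array([-U[1],U[0],0])
O=[-np.pi/2,0,YAW-np.pi]
def P(s,z,l=-.1462): return s*U+l*N_+[0,0,z]
E
python3 - <<'E'
from h import *
env.gripper_close(10)
env.move_to(P(.435,.20),O); print(env.read_time_s(),env.read_position(),env.read_ft_force())
p=env.camera_params("wrist"); im=env.capture("wrist"); cv2.imwrite("pics/w1.png",im[:,:,::-1])
env.move_linear(P(.450,.046),.12); print(env.read_time_s(),env.read_position(),env.read_ft_force(),env.read_opening())
im=env.capture("scene"); cv2.imwrite("pics/s1.png",cv2.resize(im[100:310,150:400,::-1],None,fx=3,fy=2.8))
E
```

```text
3.6333 [ 0.45736389 -0.0399423   0.19997312] [-0.36675745 -1.28658664 -0.11898296]
5.125 [ 0.4722392  -0.03554718  0.04657543] [-0.61664565  0.68059648 -0.64236802] 5.062560081766802e-05
```

View pics/s1.png

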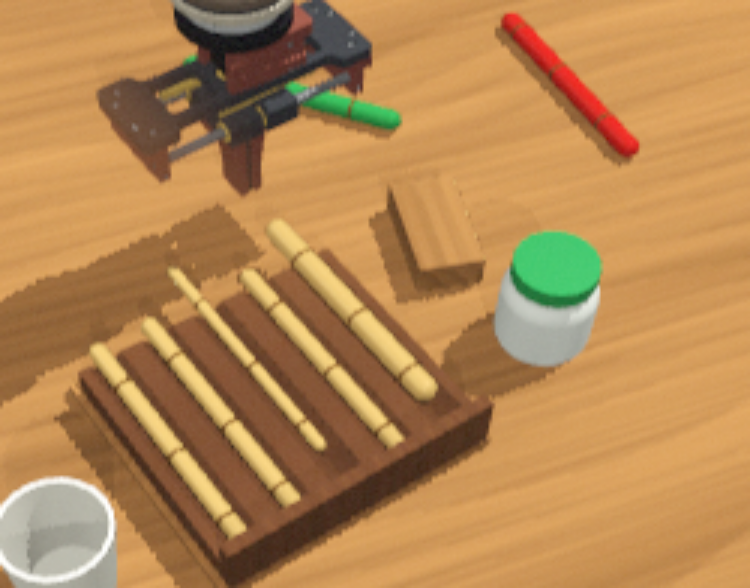

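View pics/w1.png

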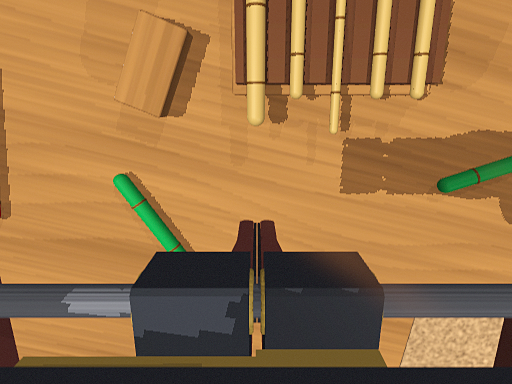

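In the scene crop the closed fingertips at (245,188) stand before the thick end at (278,230), lined up with it. In the wrist view the thick end at (256,124) is ahead of the fingers at x≈259. All the others are clear, so I push now.

```bash
python3 - <<'E'
from h import *
print("t",env.read_time_s())
env.move_linear(P(.470,.046),.06); f0=env.read_ft_force(); print("free",f0@U,f0)
env.move_linear(P(.494,.046),.03)
def rep(s): 
    f=env.read_ft_force()-f0; print(round(s,4),(env.read_position()@U).round(4),"F",f.round(2),(f@U).round(2),round(env.read_time_s(),2)); return f@U
rep(.494); s=.494
im=env.capture("top"); cv2.imwrite("pics/t_mid.png",im[:,:,::-1])
while s<.509:
    s+=.0015; env.move_linear(P(s,.046),.02)
    if rep(s)<-4: break
im=env.capture("scene"); cv2.imwrite("pics/s2.png",cv2.resize(im[100:310,150:400,::-1],None,fx=3,fy=2.8))
E
```

```text
t 5.175
free -0.24561738579706044 [-0.13355708 -0.48940171  0.00721739]
0.494 0.4938 F [-0.03  0.32  0.04] 0.05 6.61
0.4955 0.4956 F [-0.1   0.39 -0.4 ] -0.01 6.91
0.497 0.4971 F [ 0.4  -0.11 -0.32] 0.36 7.16
0.4985 0.4986 F [-0.46  0.81 -1.07] -0.26 7.41
0.5 0.5001 F [-0.46  0.5  -0.09] -0.32 7.66
0.5015 0.5016 F [ 0.38  0.22 -0.33] 0.42 7.91
0.503 0.5031 F [-0.43 -0.46  0.17] -0.53 8.16
0.5045 0.5046 F [-0.   -0.01  0.09] -0.0 8.41
0.506 0.5061 F [-0.02 -0.18 -1.09] -0.07 8.66
0.5075 0.5076 F [-0.55  0.53  0.12] -0.41 8.91
0.509 0.5091 F [ 0.23  0.75 -0.6 ] 0.4 9.16
0.5105 0.5106 F [-0.08  1.34 -0.27] 0.24 9.41
```

View pics/s2.png

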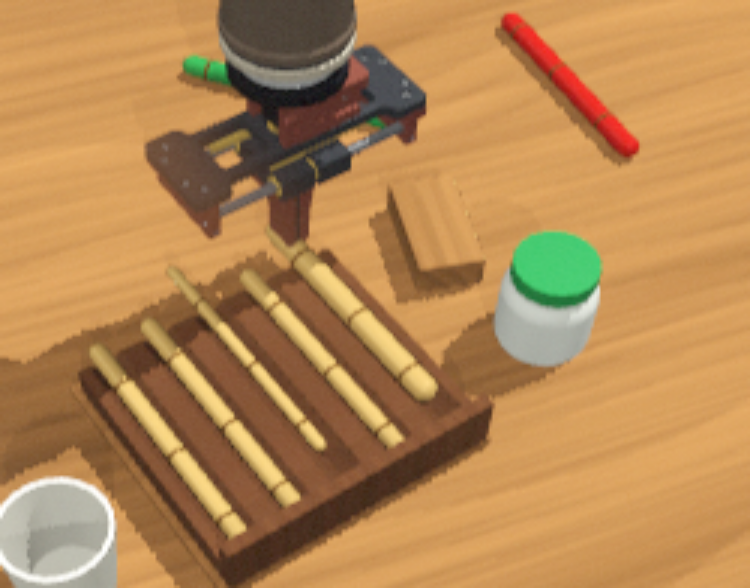

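The thick handle has not moved: its far end is still at (425,388), and the fingers at (290,240) cover its near part with no force. They are above it or beside it, so I check where the fingertip projects.

```bash
python3 - <<'E'
from h import *
p=env.camera_params("scene"); T=np.linalg.inv(p["pose"]);K=p["camera_matrix"]
def pix(X):
    c=K@(T[:3,:3]@X+T[:3,3]); q=c[:2]/c[2]; return ((q-[150,100])*[3,2.8]).round(0)
print(env.read_position(),env.read_orientation(),env.read_position()@N_)
for n,X in dict(tip29=P(.5106,.029),tip49=P(.5106,.049),tip29face=P(.5206,.029),near=P(.488,.039),nearplain=P(.513,.035,-.186),far=P(.677,.039)).items(): print(n,pix(X))
w=env.capture("wrist"); cv2.imwrite("pics/w2.png",w[:,:,::-1])
E
```

```text
[ 0.53062741 -0.02117196  0.04599391] [-1.57081689e+00 -3.38697204e-06 -2.90259150e+00] -0.14618620246915692
tip29 [290. 250.]
tip49 [289. 234.]
tip29face [297. 259.]
near [272. 223.]
nearplain [244. 271.]
far [432. 395.]
```

View pics/w2.png

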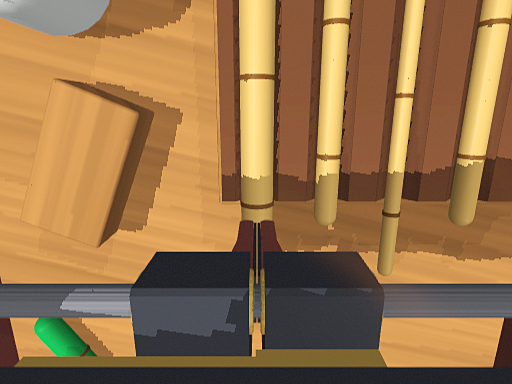

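```bash
python3 m.py; python3 - <<'E'
from h import *
im=env.capture("scene")[:,:,::-1]; t=env.capture("top")[:,:,::-1]
a=cv2.resize(im[160:250,210:300],(400,400),interpolation=cv2.INTER_CUBIC); b=cv2.resize(t[110:230,225:345],(400,400),interpolation=cv2.INTER_CUBIC)
s1=cv2.imread("pics/s1.png")
s1=cv2.resize(s1,(250,210))[60:150,60:150]; s1=cv2.resize(s1,(180,180))
out=np.hstack([a,b]); out=np.vstack([out,np.zeros((180,800,3),np.uint8)]); out[400:,:180]=s1
cv2.imwrite("pics/c1.png",out)
E
```

```text
0 260.0 [254.5 164.7] [246.6 128.9] w 7.1 near [ 6.142e-01 -6.000e-04  3.900e-02] far [0.691  0.0179 0.039 ] L 0.079 yaw 0.236
1 237.0 [272.2 158.9] [261.9 113. ] w 5.0 near [ 0.6279 -0.0384  0.035 ] far [ 0.7271 -0.0145  0.035 ] L 0.1021 yaw 0.236
2 88.5 [289.2 150.2] [283.6 125.1] w 3.4 near [ 0.6481 -0.0748  0.032 ] far [ 0.7024 -0.0618  0.032 ] L 0.0559 yaw 0.234
3 434.0 [318.  190.2] [297.9 105. ] w 5.0 near [ 0.5626 -0.1374  0.035 ] far [ 0.7464 -0.0918  0.035 ] L 0.1893 yaw 0.243
4 429.5 [336.4 186.2] [316.  101.8] w 4.9 near [ 0.5722 -0.1767  0.035 ] far [ 0.7544 -0.1309  0.035 ] L 0.1879 yaw 0.246
```

View pics/c1.png

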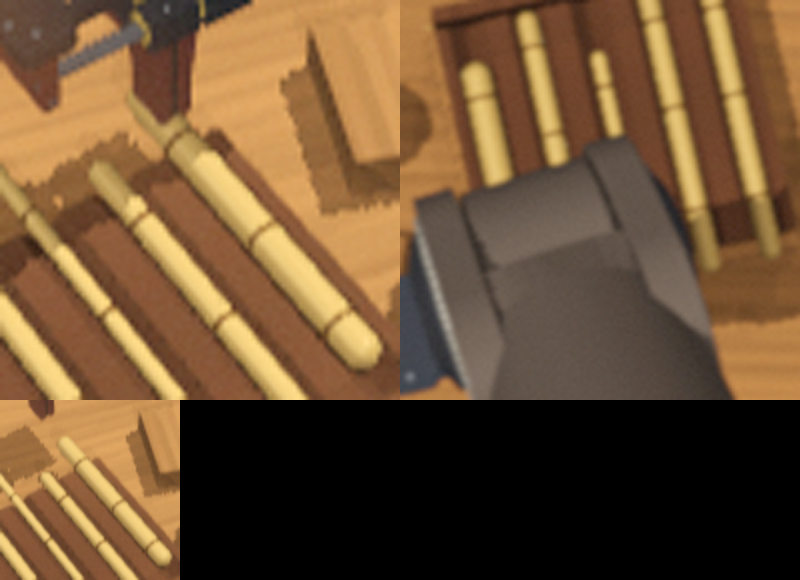

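The crop shows the fingers over the top of the thick handle, which has not moved (far end still at pixel 246.6,128.9). The fingertips therefore stand at about z=0.047, not the assumed 0.029. I'll back off and go about 16 mm lower, which clears the table under either estimate, then push again.

```bash
python3 - <<'E'
from h import *
env.move_linear(P(.5106,.065),.06)
env.move_linear(P(.455,.065),.1); f0=env.read_ft_force()
env.move_linear(P(.455,.030),.06); print("down",(env.read_ft_force()-f0).round(2),env.read_position().round(4))
f0=np.mean([env.read_ft_force() for _ in range(5)],0)
env.move_linear(P(.470,.030),.05)
env.move_linear(P(.484,.030),.03); print((env.read_ft_force()-f0).round(2),env.read_time_s())
im=env.capture("scene")[:,:,::-1]; t=env.capture("top")
a=cv2.resize(im[160:250,210:300],(500,500),interpolation=cv2.INTER_CUBIC); cv2.imwrite("pics/c2.png",a)
print([ (o[2].round(1)) for o in rods(t,(230,95,350,225))[0]])
E
```

```text
down [-1.25 -1.12 -0.45] [ 0.4767 -0.0342  0.0299]
[-0.87  1.12  0.31] 12.6333
[array([245.8, 124.8]), array([261.9, 113. ]), array([283.4, 125.1]), array([298. , 105.2]), array([316.1, 101.7])]
```

View pics/c2.png

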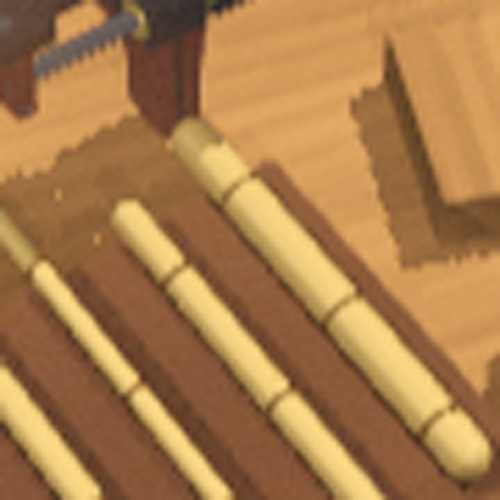

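The handle now slides along its groove: its far end went from row 128.9 to 124.8, about 9 mm. I continue to the end board in small, force-guarded steps.

```bash
python3 - <<'E'
from h import *
env.move_linear(P(.494,.030),.03); s=.494
rd=lambda: np.mean([env.read_ft_force()@U for _ in range(5)])
f0=rd()
while s<.508:
    s+=.001; env.move_linear(P(s,.030),.02); f=rd()-f0; print(round(s,4),(env.read_position()@U).round(4),round(f,2))
    if f<-4: break
print(env.read_time_s()); t=env.capture("top")
print([ (o[2].round(1)) for o in rods(t,(230,95,350,225))[0]])
E
```

```text
0.495 0.495 0.68
0.496 0.496 1.01
0.497 0.4971 0.35
0.498 0.4981 1.14
0.499 0.4991 0.19
0.5 0.5001 0.21
0.501 0.5011 0.9
0.502 0.5021 -0.1
0.503 0.5028 0.91
0.504 0.5031 -3.82
0.505 0.5033 -6.38
15.9667
[array([243.8, 116.8]), array([262., 113.]), array([283.7, 125.8]), array([297.8, 105. ]), array([316. , 101.8])]
```

The force rises and the position stalls at s=0.503, so the handle has met the end board. I withdraw and check.

```bash
python3 - <<'E'
from h import *
env.move_linear(P(.440,.030),.08)
env.move_linear(P(.430,.20),.15)
env.move_to([.30,-.35,.25],[-np.pi/2,0,-2.79]); print(env.read_time_s())
t=env.capture("top"); cv2.imwrite("pics/t3.png",cv2.resize(t[80:240,150:410,::-1],None,fx=3,fy=3))
E
python3 m.py | tee o.txt; python3 - <<'E'
import re,numpy as np
for l in open('o.txt'):
    a=[np.array([float(x) for x in m.split()]) for m in re.findall(r'(?:near|far) \[([^\]]*)\]',l)]
    print([round(p[0]*.9716+p[1]*.2367,4) for p in a])
E
```

```text
19.575
0 606.5 [263.  202.2] [243.7 116.8] w 6.9 near [ 0.5345 -0.0203  0.039 ] far [0.717  0.0245 0.039 ] L 0.1879 yaw 0.241
1 430.0 [281.1 198.2] [262.  113.8] w 5.0 near [ 0.544  -0.0588  0.035 ] far [ 0.7255 -0.0148  0.035 ] L 0.1867 yaw 0.238
2 293.5 [303.  210.2] [283.7 125.8] w 3.4 near [ 0.5194 -0.1062  0.032 ] far [ 0.7008 -0.062   0.032 ] L 0.1867 yaw 0.239
3 440.0 [317.7 190.3] [298.2 105.7] w 5.1 near [ 0.5625 -0.1368  0.035 ] far [ 0.7449 -0.0925  0.035 ] L 0.1877 yaw 0.238
4 438.0 [336.  186.2] [316.1 101.7] w 5.0 near [ 0.572  -0.1759  0.035 ] far [ 0.7545 -0.1313  0.035 ] L 0.1879 yaw 0.24
[np.float64(0.5145), np.float64(0.7024)]
[np.float64(0.5146), np.float64(0.7014)]
[np.float64(0.4795), np.float64(0.6662)]
[np.float64(0.5141), np.float64(0.7019)]
[np.float64(0.5141), np.float64(0.702)]
```

View pics/t3.png

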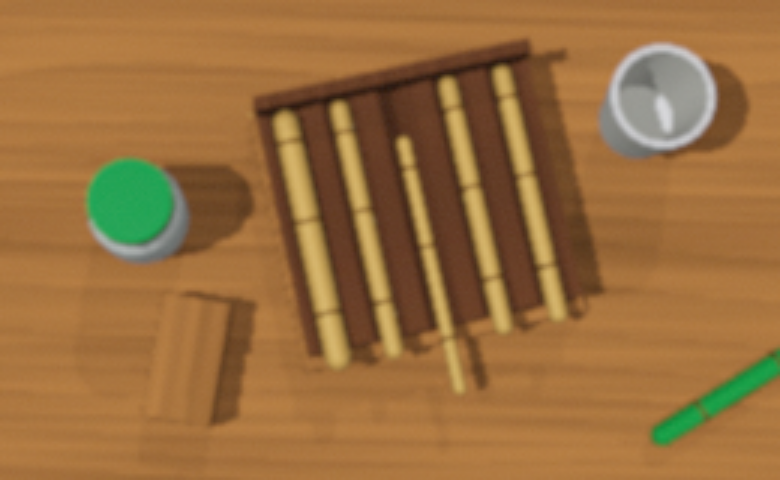

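The picture shows the thick handle, from (287,115) to (338,365), home against the end board and flush with the plain ones. The slim one still sticks out, with its end at (460,390), and the jar, block and cup are where they were. The robot is clear.

```bash
python3 -c "
from plant import env
print(env.hand_in())"
```

```text
the job is handed in; nothing more can be done
None
```

The thick handle is home against the end board, and I handed the job in with the robot withdrawn (about 20 s on its clock). I pushed it along its groove with closed fingertips in small, force-guarded steps. The force rose to about 6 N as the motion stalled at the board.

**First attempt missed:** the first pass went over the top of the handle without moving it, with no contact force above noise. The fingertips stood about 17 mm higher than I had worked out from the description. I backed off, went 16 mm lower and repeated the push.

**Last checks (top camera):**
- **Thick handle:** its near end is at 0.5145 m along the grooves, against 0.5141–0.5146 m for the plain ones, so it is flush to under 1 mm.
- **Slim handle:** unmoved, still about 35 mm out.
- **Plain handles:** they moved less than 1 mm.
- **Jar, cup and block:** they look unmoved in the picture; I did not measure them.

No check disagreed at the end.

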